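Close the pressure filter's lid crisscross

TASK

Tighten the four lever screws on the pressure filter's lid clockwise in two rounds: first turn each one about half way, then turn each one fully home against its stop, so that the lid seats flat. In each round go crisscross, always doing the diagonally opposite screw before a neighbour, and do not knock the little bottle or cup beside the filter.

Things in the scene. Friction and masses are not known exactly. Their poses are not given: they have to be found in the camera images.
- filter: Bench pressure filter, the fixed (bolted-down) housing: grey square foot 170 x 170 x 12 mm, steel flange 134 mm square with its top 80 mm above the bench. Origin: middle of its underside; z up. The four screws stand at x, y = +-45 mm in this frame: screw1 at (+x,+y), screw2 at (+x,-y), screw3 at (-x,-y), screw4 at (-x,+y). Opposite (diagonal) pairs: 1 and 3, 2 and 4.
- lid_under (a point): Middle of the underside of the loose square steel lid (116 x 116 x 10 mm, about 0.45 kg) that lies on a springy rubber seal over the flange, held down at its corners by the screws; the gauge in its middle rises 40 mm above this point. z is the lid's upward normal. With loose screws the underside is about 86 mm above the bench; seated it is about 80 mm.
- screw1 (a joint): Turn of clamp screw 1 (its opposite is screw 3), rad: 0 fully loose, grows as the lever turns clockwise seen from above, 1.8 = home, against its stop (a thin steel post at the lid's edge; half way is 0.9). A stiff vertical screw, it stays where it is left; its steep thread lowers it 3.3 mm per rad. It takes about 4 N at the lever's end to turn.
- screw1_axis (a point): On the vertical axis of screw 1, at mid-height of its lever's arm (which is 20 mm above the lid's top face; about 116 mm above the bench when loose, 110 mm when home). Half way, its lever points straight out along the lid's diagonal; at 0 it points 0.9 rad anticlockwise of that (seen from above), at 1.8 it points 0.9 rad clockwise of it.
- screw1_end (a point): Outer end of the black lever of screw 1, 42 mm out from its axis, at mid-height of the arm: centre of the upright round post 16 mm across that reaches from 8 mm below to 18 mm above this point. The arm from axis to post is 11 mm wide and 11 mm high. Push the lever round by this post or the arm.
- screw2 (a joint): Turn of clamp screw 2 (its opposite is screw 4), rad: 0 fully loose, grows as the lever turns clockwise seen from above, 1.8 = home, against its stop (a thin steel post at the lid's edge; half way is 0.9). A stiff vertical screw, it stays where it is left; its steep thread lowers it 3.3 mm per rad. It takes about 4 N at the lever's end to turn.
- screw2_axis (a point): On the vertical axis of screw 2, at mid-height of its lever's arm (which is 20 mm above the lid's top face; about 116 mm above the bench when loose, 110 mm when home). Half way, its lever points straight out along the lid's diagonal; at 0 it points 0.9 rad anticlockwise of that (seen from above), at 1.8 it points 0.9 rad clockwise of it.
- screw2_end (a point): Outer end of the black lever of screw 2, 42 mm out from its axis, at mid-height of the arm: centre of the upright round post 16 mm across that reaches from 8 mm below to 18 mm above this point. The arm from axis to post is 11 mm wide and 11 mm high. Push the lever round by this post or the arm.
- screw3 (a joint): Turn of clamp screw 3 (its opposite is screw 1), rad: 0 fully loose, grows as the lever turns clockwise seen from above, 1.8 = home, against its stop (a thin steel post at the lid's edge; half way is 0.9). A stiff vertical screw, it stays where it is left; its steep thread lowers it 3.3 mm per rad. It takes about 4 N at the lever's end to turn.
- screw3_axis (a point): On the vertical axis of screw 3, at mid-height of its lever's arm (which is 20 mm above the lid's top face; about 116 mm above the bench when loose, 110 mm when home). Half way, its lever points straight out along the lid's diagonal; at 0 it points 0.9 rad anticlockwise of that (seen from above), at 1.8 it points 0.9 rad clockwise of it.
- screw3_end (a point): Outer end of the black lever of screw 3, 42 mm out from its axis, at mid-height of the arm: centre of the upright round post 16 mm across that reaches from 8 mm below to 18 mm above this point. The arm from axis to post is 11 mm wide and 11 mm high. Push the lever round by this post or the arm.
- screw4 (a joint): Turn of clamp screw 4 (its opposite is screw 2), rad: 0 fully loose, grows as the lever turns clockwise seen from above, 1.8 = home, against its stop (a thin steel post at the lid's edge; half way is 0.9). A stiff vertical screw, it stays where it is left; its steep thread lowers it 3.3 mm per rad. It takes about 4 N at the lever's end to turn.
- screw4_axis (a point): On the vertical axis of screw 4, at mid-height of its lever's arm (which is 20 mm above the lid's top face; about 116 mm above the bench when loose, 110 mm when home). Half way, its lever points straight out along the lid's diagonal; at 0 it points 0.9 rad anticlockwise of that (seen from above), at 1.8 it points 0.9 rad clockwise of it.
- screw4_end (a point): Outer end of the black lever of screw 4, 42 mm out from its axis, at mid-height of the arm: centre of the upright round post 16 mm across that reaches from 8 mm below to 18 mm above this point. The arm from axis to post is 11 mm wide and 11 mm high. Push the lever round by this post or the arm.
- dropper_center (a point): Bystander: small amber bottle, 32 mm across, 66 mm tall, standing close to the filter's +x side; this point is half-way up. z is its axis.
- cup_center (a point): Bystander: small clear cup, 42 mm across, 45 mm tall, standing close to the filter's +y side; this point is half-way up. z is its axis.
Mind the look-alikes: they are no part of the job. What is shaped like the filter but green or purple is not meant.

How it is judged (in metres and radians):
On the way:
1. first round done: every screw is about half way (0.5 to 1.35 rad) (value of joint screw1 between 0.5 and 1.35 rad and value of joint screw2 between 0.5 and 1.35 rad and value of joint screw3 between 0.5 and 1.35 rad and value of joint screw4 between 0.5 and 1.35 rad), for 0.1 s.
At the end, for the whole second after the job is handed in: All four screws are home (turned past 1.62 of 1.8 rad), the lid lies flat (within 0.02 rad) and down on the flange (its underside's middle less than 82.5 mm above the bench), and the little bottle and the cup stand within 30 mm of where they were (value of joint each of screw1, screw2, screw3, screw4 above 1.62 rad and z of lid_under in the frame of filter below 0.0825 m and angle between the z axis of lid_under and the z axis of filter, either way round below 0.02 rad and distance of each of dropper_center, cup_center from where it was at the start of the episode below 0.03 m); the robot touches nothing.
It fails at once if a screw is turned past 1.35 rad while another is still under 0.5 rad (not a little at a time) (value of joint any of screw1, screw2, screw3, screw4 above 1.35 rad and value of joint any of screw1, screw2, screw3, screw4 below 0.5 rad).
It fails at once if first round not crisscross: two neighbouring screws are past 0.5 rad while both their opposites are not (((value of joint screw1 above 0.5 rad and value of joint screw3 below 0.5 rad) or (value of joint screw1 below 0.5 rad and value of joint screw3 above 0.5 rad)) and ((value of joint screw2 above 0.5 rad and value of joint screw4 below 0.5 rad) or (value of joint screw2 below 0.5 rad and value of joint screw4 above 0.5 rad))).
It fails at once if second round not crisscross: two neighbouring screws are past 1.35 rad while both their opposites are not (((value of joint screw1 above 1.35 rad and value of joint screw3 below 1.35 rad) or (value of joint screw1 below 1.35 rad and value of joint screw3 above 1.35 rad)) and ((value of joint screw2 above 1.35 rad and value of joint screw4 below 1.35 rad) or (value of joint screw2 below 1.35 rad and value of joint screw4 above 1.35 rad))).
It fails at once if the little bottle or the cup beside the filter is knocked over or pushed more than 30 mm (angle between any of dropper_center, cup_center's own z axis and vertical above 0.5 rad or distance of any of dropper_center, cup_center from where it was at the start of the episode above 0.03 m).
It also fails if it takes over 67 s, if anything falls off the work surface, if the arm or the gripper's body presses on something with over 40 N, if the wrist force passes 120 N, or if a joint passes its speed limit or range.

ROBOT

A 6-joint arm with a two-finger parallel gripper is mounted at the origin on the work surface. World frame = base frame: x ahead of the robot, y to its left, z up, the work surface at z = 0. Lengths are in m, angles in degrees, forces in N, time in s.
With the tool pointing down it reaches from about 0.35 to 0.725 m from the base axis. Payload 6 kg.
Tool frame: the origin (TCP) lies on the front face of the gripper's body, between the roots of the fingers; the fingertips stand 73 mm ahead of it and the grasp point (between the pads) lies 54 mm ahead of it; z points along the fingers, y is the line along which they close (so a half turn about z gives the same grasp; the last joint's range is limited). The gripper opens to 85 mm and grips with 20 to 120 N. Pads are 22 mm wide; open, the fingers measure 114 mm over their backs; the gripper's body (76 mm by 85 mm) begins 54 mm behind the grasp point. The pads swing forward as they close: fully open they stand 13 mm farther back than shut.
Start: joints at [-45.911, 2.303, 4.859, 0, -92.561, -19.12], TCP at [0.253, -0.544, 0.304] pointing down, gripper open.
Joint ranges: [-146.85, 146.85], [-73.84, 115.35], [-62.03, 85.46], [-188.31, 113.3], [-161.28, -10.13], [-171.36, 171.36]. Speed limits (degrees/s): [147.25, 147.25, 172.46, 180, 180, 180].

INTERFACE

Orientations are given as [roll, pitch, yaw] about the fixed x, y, z axes, in that order (R = Rz(yaw) Ry(pitch) Rx(roll)).
In Python, from rig import ctrl gives the robot as it stands.
- The arm moves only by the shell command python3 -m inch 'ROWS' [FORCE]. ROWS is JSON, a list of rows, each a list of 5 numbers: the shift along the tool's x, y, z in m, then the turn about the tool's z in rad, then the opening in per cent of the stroke, from 0 (shut) to 100 (fully open). A call has 1 to 20 rows; each row shifts and turns the commanded pose from where the row before left it, along the tool's axes as they then stand; what a row does not reach is not made up. A row lasts 1/8 s, in which the tool goes at most 62.5 mm and 10.7 degrees, less where a joint would pass 70% of its speed; a pose out of reach is approached as far as the arm can. A call is refused whole if a number of a shift passes 0.0625 or a number of a turn 0.188, either way. A call with a gripper value outside its range is refused whole. The fingers move at their own pace and stop on an object; FORCE is the grip in N (left out, the last holds). Time passes only in rows, so rows that do not move let the fingers close. It gives the time, the measured TCP pose, the force, the opening and the grip force at its end, in the units of the state.
- ctrl.get_state(): the state, without advancing time (a new reading comes with each control period).
- ctrl.grab_frame(name): name is "side" or "top"; returns a dict with "color" (420x560x3 uint8, red, green, blue), "depth" (420x560 float32, m along the optical axis (not along the pixel's ray), 0 where there is no reading), "mtx" (3x3 intrinsics, pixels), "k1" (the pictures are not rectified: a ray, as slopes to the right and down, at radius r is drawn at 1 + k1 r^2 times it, then the intrinsics apply), "position" and "attitude" of the camera in the world. Camera axes: x right, y down, z forward; pixel columns grow to the right and rows downward; lengths in m; the calibration is good to about 2 mm. A picture is of the moment at which its call begins.
- ctrl.finish_job(): hands the job in; it is judged then, once.
The state is a dict: "clock": time; "joints": joint angles; "qvel": joint speeds; "tau": joint torques, N m; "ee_pos": TCP position; "tcp_rot": TCP orientation; "ft_force": force on the tool from outside, world axes, zero at the start; "moment": the same for the moment, N m; "grip_width": opening from 0.0 (shut) to 1.0 (fully open); "grip_force": force on a finger pad.
Only numpy, scipy, OpenCV 4.12 (cv2) and the standard library are available. Lean on these libraries where they do the work, as an engineer would, in place of code of your own. Each camera call takes 0.05 s, during which the arm holds its last target. There are 200 camera calls.

## Working session

There is one attempt and no reset: what is moved stays moved. The work goes in short steps, Python scripts to look and compute and a shell command to move; the robot and the scene stay as the last step left them, time stands still between calls to the robot, and variables do not carry over. Pictures are saved under pics/ and viewed, at most 10 in all, crops included, and the job is handed in when it is done.

```bash
mkdir -p pics; python3 - <<'E'
from rig import ctrl
import cv2,numpy as np
for n in("side","top"):
    f=ctrl.grab_frame(n); cv2.imwrite(f"pics/{n}0.png",f["color"][:,:,::-1]); np.savez(f"pics/{n}0.npz",**f)
    print(n,f["mtx"].tolist(),f["k1"],f["position"],f["attitude"])
print(ctrl.get_state())
E
```

```text
side [[394.3076451995006, 0.0, 280.12161508966904], [0.0, 394.3076451995006, 211.67314214029102], [0.0, 0.0, 1.0]] -0.10864204139421939 [0.36178527 0.79752133 0.64932608] [-129.61975516   -0.21597355 -165.66415933]
top [[410.6643243873623, 0.0, 279.5177149889914], [0.0, 410.6643243873623, 203.82965672323536], [0.0, 0.0, 1.0]] -0.10391968809183721 [0.39012596 0.13972185 0.91741385] [-172.10872476    0.90831738  -90.92811229]
{'clock': 0.1, 'joints': array([-4.59088643e+01,  2.33496648e+00,  4.80585255e+00, -2.21676754e-02,
       -9.25602673e+01, -1.91201907e+01]), 'qvel': array([ 0.07949283, -0.09420204,  0.08220639,  0.10415483,  0.03951749,
       -0.02838455]), 'tau': array([-4.02504229e-03, -3.69342077e+01,  3.48284161e+01,  6.95156828e+00,
       -4.43740879e-03,  1.41386704e-05]), 'ee_pos': array([ 0.25329254, -0.54371427,  0.30296418]), 'tcp_rot': array([ 1.79908295e+02, -8.35154752e-03, -1.55028075e+02]), 'ft_force': array([ 0.40121114, -0.70363986, -0.6972103 ]), 'moment': array([ 0.03604951, -0.03250545, -0.01450442]), 'grip_force': 0.0, 'grip_width': 1.0015627610044318}
```

View pics/top0.png

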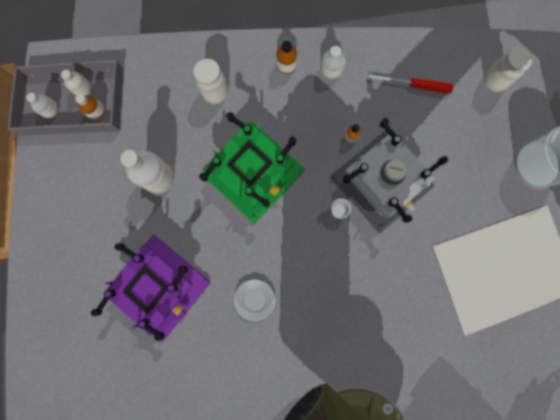

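View pics/side0.png

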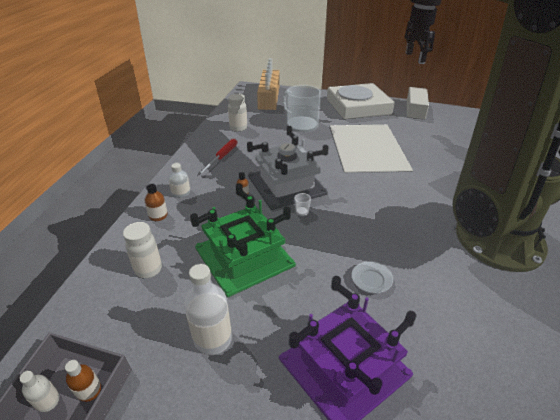

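The grey filter is at about (383,180) in the top picture, with the bottle at (353,132) and the cup at (341,208). So the filter's +x points up-left in the image, with screw1 left, 2 top, 3 right and 4 bottom. Next I'll rectify that area into a metric view.

```bash
cat > h.py <<'E'
import cv2,numpy as np
from scipy.spatial.transform import Rotation as R
def cloud(f):
    M=np.array(f["mtx"]);k=float(f["k1"]);h,w=f["depth"].shape
    u,v=np.meshgrid(np.arange(w),np.arange(h))
    p=cv2.undistortPoints(np.stack([u,v],-1).reshape(-1,1,2).astype(float),M,np.array([k,0,0,0.])).reshape(h,w,2)
    d=f["depth"]; c=np.dstack([p[...,0]*d,p[...,1]*d,d])
    return c@R.from_euler("xyz",f["attitude"],degrees=True).as_matrix().T+np.array(f["position"])
def proj(f,P):
    Rm=R.from_euler("xyz",f["attitude"],degrees=True).as_matrix()
    c=(np.atleast_2d(P)-f["position"])@Rm
    return cv2.projectPoints(c,np.zeros(3),np.zeros(3),np.array(f["mtx"]),np.array([float(f["k1"]),0,0,0]))[0].reshape(-1,2)
def screws(c,yaw,q,z=.113):
    "axes and ends (4x3 each) of the screws for filter centre c, yaw rad"
    A=[];E=[]
    for i,(sx,sy) in enumerate([(1,1),(1,-1),(-1,-1),(-1,1)]):
        a=np.array([sx,sy])*.045; th=np.arctan2(sy,sx)+.9-q[i]; e=a+.042*np.array([np.cos(th),np.sin(th)])
        Rz=np.array([[np.cos(yaw),-np.sin(yaw)],[np.sin(yaw),np.cos(yaw)]])
        A.append([*(Rz@a+c),z]);E.append([*(Rz@e+c),z])
    return np.array(A),np.array(E)
E
python3 - <<'E'
from h import *
f=dict(np.load("pics/top0.npz")); X=cloud(f); c=f["color"].astype(int)
m=np.zeros(c.shape[:2],bool); m[105:240,325:455]=1
sp=c.max(2)-c.min(2)
pts=X[m&(X[...,2]>.105)&(X[...,2]<.14)&(c.max(2)<60)&(sp<25)]
print(len(pts))
for r in ((.075,.085),(.068,.09)):
    s=X[m&(X[...,2]>r[0])&(X[...,2]<r[1])&(sp<25)][:,:2].astype(np.float32); print(r,len(s),cv2.minAreaRect(s))
s=X[m&(X[...,2]>.006)&(X[...,2]<.018)][:,:2].astype(np.float32);print("foot",len(s),cv2.minAreaRect(s),s.mean(0))
# fit model: minimise distance of dark points to lever segments
from scipy.optimize import minimize
def cost(p):
    A,E=screws(p[:2],p[2],[0]*4); P=pts[:,None,:2]; a=A[None,:,:2]; d=E[None,:,:2]-a
    t=np.clip(((P-a)*d).sum(-1)/.042**2,0,1); D=np.linalg.norm(P-a-t[...,None]*d,axis=-1).min(1)
    return np.minimum(D,.02).mean()
ctr=pts[:,:2].mean(0)
best=min((minimize(cost,[*ctr,y0],method="Nelder-Mead",options=dict(xatol=1e-5,fatol=1e-7)) for y0 in np.radians([30,40,50,60])),key=lambda r:r.fun)
p=best.x;print(ctr,p,np.degrees(p[2]),best.fun)
for n in("top","side"):
    f=dict(np.load(f"pics/{n}0.npz")); A,E=screws(p[:2],p[2],[0]*4,.116); im=f["color"][:,:,::-1].copy()
    if n=="top":x0,y0=310,100
    else:x0,y0=210,100
    im=cv2.resize(im[y0:y0+150,x0:x0+150],None,fx=4,fy=4,interpolation=cv2.INTER_CUBIC)
    im=cv2.convertScaleAbs(im,alpha=1.6)
    for P,col in((A,(0,0,255)),(E,(0,255,0))):
        for i,q in enumerate(proj(f,P)):
            q=tuple(int(v) for v in (q-[x0,y0]+.5)*4); cv2.circle(im,q,4,col,1); cv2.putText(im,str(i+1),q,0,.5,col)
    cv2.imwrite(f"pics/{n}c.png",im)
# bystanders
for nm,(u,v) in dict(bottle=(353,132),cup=(341,208)).items(): print(nm,X[v-2:v+3,u-2:u+3].reshape(-1,3).mean(0))
E
python3 -c "
import cv2,numpy as np
cv2.imwrite('pics/both.png',cv2.resize(np.hstack([cv2.imread('pics/topc.png'),cv2.imread('pics/sidec.png')]),(800,400)))"
```

```text
597
(0.075, 0.085) 672 ((0.565588116645813, -0.08116556704044342), (0.13466453552246094, 0.13404864072799683), 38.06065368652344)
(0.068, 0.09) 753 ((0.5873804688453674, -0.06406231224536896), (0.19006946682929993, 0.1341116577386856), 38.0606575012207)
foot 1589 ((0.564744234085083, -0.07987120747566223), (0.23065489530563354, 0.24031619727611542), 2.154989719390869) [ 0.54230356 -0.04745591]
[ 0.56694534 -0.07623815] [ 0.56392486 -0.07794763  0.61781514] 35.398199965258456 0.003824613753273503
bottle [ 0.66577708 -0.01176058  0.05282318]
cup [0.50496007 0.01446679 0.00423791]
```

View pics/both.png

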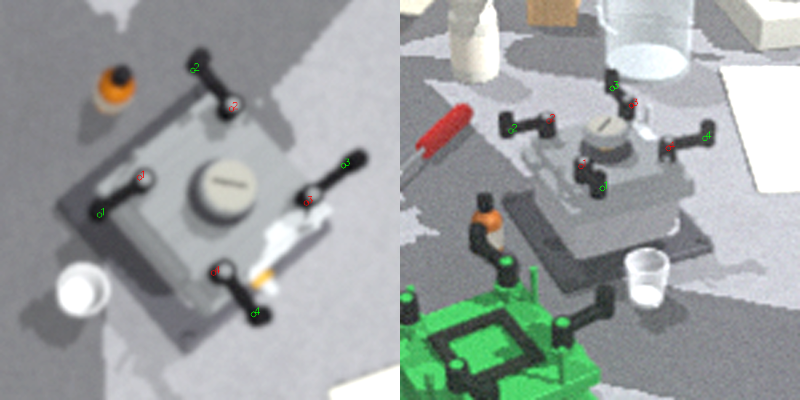

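The flange fit is clean: a 134 mm square, centre (0.5656, −0.0812), yaw 38.06°. In the overlay the marks sit within a few mm of the lever axes and ends, and all four levers are loose. I'll push each post with the shut fingers, using the tool's ±x faces and turning the tool with the lever.

```bash
cat > plan.py <<'E'
import sys; from h import *; from rig import ctrl
# plan.py SCREW SIGN Q GAP Z : tool-frame shift (before turning) and turn from now to the pushing pose
C=np.array([.5656,-.0812]);YAW=np.radians(38.06)
i=int(sys.argv[1]);s,q,gap,z=map(float,sys.argv[2:])
A,E=screws(C,YAW,[q]*4); r=(E-A)[i-1,:2]/.042; t=np.array([r[1],-r[0]])  # clockwise tangent
P=E[i-1,:2]-t*(.019+gap); yaw=np.arctan2(*(s*t)[::-1])
st=ctrl.get_state(); y0=np.radians(st["tcp_rot"][2]); d=P-st["ee_pos"][:2]
print("target",P.round(4),z,"yaw",np.degrees(yaw).round(1),"now",st["ee_pos"].round(4),st["tcp_rot"].round(1),"j6",st["joints"][5].round(1),"t",st["clock"],"F",st["ft_force"].round(1))
print("shift",round(d@[np.cos(y0),np.sin(y0)],4),round(d@[np.sin(y0),-np.cos(y0)],4),round(st["ee_pos"][2]-z,4),"turn",round((y0-yaw+np.pi)%(2*np.pi)-np.pi,3))
E
python3 plan.py 1 -1 0 .01 .24
```

```text
target [ 0.5231 -0.0085] 0.24 yaw -135.4 now [ 0.2533 -0.5437  0.303 ] [ 179.9   -0.  -155. ] j6 -19.1 t 0.1 F [ 0.4 -0.7 -0.7]
shift -0.4706 0.3712 0.063 turn -0.343
```

```bash
python3 -m inch '[[-0.0294,0.0232,0,0,0],[-0.0294,0.0232,0,0,0],[-0.0294,0.0232,0,0,0],[-0.0294,0.0232,0,0,0],[-0.0294,0.0232,0,0,0],[-0.0294,0.0232,0,0,0],[-0.0294,0.0232,0,0,0],[-0.0294,0.0232,0,0,0],[-0.0294,0.0232,0,0,0],[-0.0294,0.0232,0,0,0],[-0.0294,0.0232,0,0,0],[-0.0294,0.0232,0,0,0],[-0.0294,0.0232,0,0,0],[-0.0294,0.0232,0.02,0,0],[-0.0294,0.0232,0.02,0,0],[-0.0294,0.0232,0.023,0,0],[0,0,0,-0.17,0],[0,0,0,-0.173,0],[0,0,0,0,0],[0,0,0,0,0]]' 40; python3 plan.py 1 -1 0 .01 .19
```

```text
clock: 2.6
ee_pos: [0.5229, -0.0089, 0.2408]
tcp_rot: [180.0, -0.0, -135.6]
ft_force: [0.5, -1.0, 0.6]
grip_width: 0.003
grip_force: 0.0
target [ 0.5231 -0.0085] 0.19 yaw -135.4 now [ 0.5229 -0.0089  0.2408] [ 180.    -0.  -135.6] j6 -66.7 t 2.6 F [ 0.5 -1.   0.6]
shift -0.0004 0.0001 0.0508 turn -0.004
```

```bash
python3 - <<'E'
from rig import ctrl
import cv2
a=ctrl.grab_frame("top")["color"][90:270,300:480,::-1];b=ctrl.grab_frame("side")["color"][70:250,210:390,::-1]
cv2.imwrite("pics/p1.png",cv2.convertScaleAbs(cv2.resize(cv2.hconcat([a,b]),(800,400),interpolation=2),alpha=1.5))
E
```

```text
(no output)
```

View pics/p1.png

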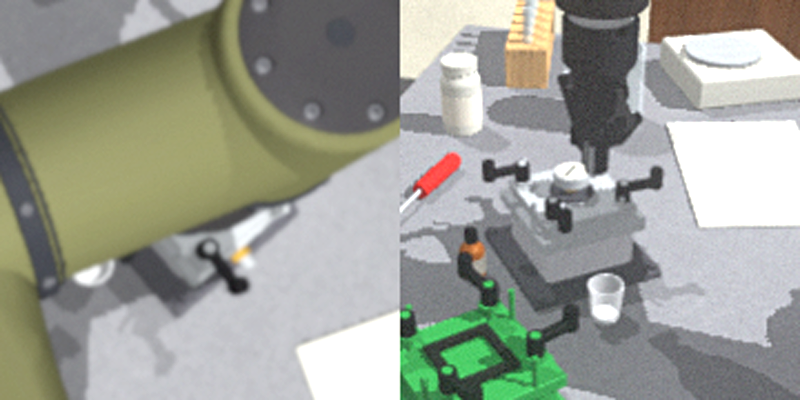

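```bash
python3 - <<'E'
from h import *; from rig import ctrl
f=dict(np.load("pics/side0.npz"))
s=ctrl.get_state();print(s["joints"].round(1),s["ee_pos"],s["tcp_rot"])
for P in([.523,-.009,.168],[.523,-.009,.155],[.523,-.009,.24]): print(((proj(f,P)-[210,70])*400/180+[400,0]).round())
E
```

```text
[ 21.1  -9.4 -12.9  -0.  -86.5 -66.6] [ 0.52298499 -0.008936    0.24088582] [ 1.79992646e+02  3.88555294e-03 -1.35511231e+02]
[[595. 173.]]
[[594. 183.]]
[[597. 112.]]
```

```bash
python3 -m inch '[[0,0,0.028,0,0],[0,0,0.028,0,0],[0,0,0,0,0],[-0.010,0,0,0,0],[-0.0078,0.0027,0,0.18,0],[-0.0078,0.0027,0,0.18,0],[-0.0078,0.0027,0,0.18,0],[-0.0078,0.0027,0,0.18,0],[-0.0078,0.0027,0,0.18,0],[0,0,0,0,0]]'; python3 plan.py 1 -1 .9 0 .185
python3 - <<'E'
from rig import ctrl
import cv2
b=ctrl.grab_frame("side")["color"][70:250,210:390,::-1]
cv2.imwrite("pics/p2.png",cv2.convertScaleAbs(cv2.resize(b,(500,500),interpolation=2),alpha=1.5))
E
```

```text
clock: 3.95
ee_pos: [0.5594, 0.0257, 0.185]
tcp_rot: [-180.0, -0.1, 173.1]
ft_force: [-3.4, -0.9, -2.1]
grip_width: 0.001
grip_force: 1.6
target [0.5595 0.026 ] 0.185 yaw 173.1 now [0.5594 0.0257 0.185 ] [-1.800e+02 -1.000e-01  1.731e+02] j6 -120.0 t 3.95 F [-3.4 -0.9 -2.1]
shift -0.0001 0.0002 0.0 turn 0.001
```

View pics/p2.png

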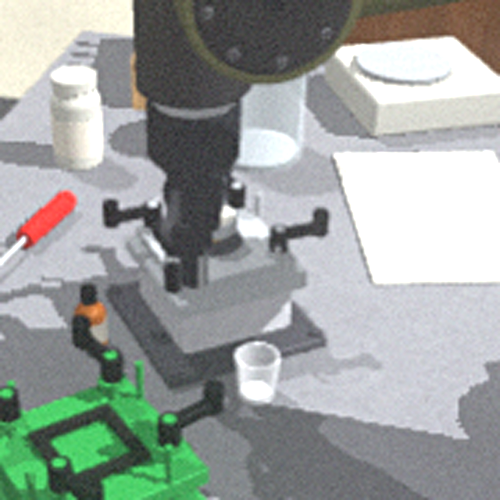

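The screw 1 lever post, at (175,275), has moved round with the fingers to about half way, and the force is ~3.5 N. Next is screw 3.

```bash
python3 -m inch '[[0.01,0,0,0,0],[0,0,-0.03,0,0],[0,0,-0.025,0,0],[0,0,0,0,0]]'; python3 plan.py 3 1 0 .01 .24
```

```text
clock: 4.5
ee_pos: [0.5502, 0.027, 0.244]
tcp_rot: [179.8, 0.4, 173.2]
ft_force: [-0.8, 0.5, -0.8]
grip_width: 0.002
grip_force: 0.0
target [ 0.6081 -0.1539] 0.24 yaw -135.4 now [0.5502 0.027  0.244 ] [179.8   0.4 173.2] j6 -120.6 t 4.5 F [-0.8  0.5 -0.8]
shift -0.0789 -0.1728 0.004 turn -0.898
```

```bash
python3 -m inch '[[-0.0197,-0.0432,0,0,0],[-0.0197,-0.0432,0,0,0],[-0.0197,-0.0432,0,0,0],[-0.0198,-0.0432,0,0,0],[0,0,0,-0.18,0],[0,0,0,-0.18,0],[0,0,0,-0.18,0],[0,0,0,-0.18,0],[0,0,0,-0.178,0],[0,0,0,0,0],[0,0,0,0,0]]'; python3 plan.py 3 1 0 .01 .185
```

```text
clock: 5.88
ee_pos: [0.6068, -0.1542, 0.2399]
tcp_rot: [-180.0, 0.0, -135.7]
ft_force: [0.0, -0.7, -0.7]
grip_width: -0.001
grip_force: 0.0
target [ 0.6081 -0.1539] 0.185 yaw -135.4 now [ 0.6068 -0.1542  0.2399] [-180.     0.  -135.7] j6 -49.7 t 5.875 F [ 0.  -0.7 -0.7]
shift -0.0012 -0.0007 0.0549 turn -0.005
```

Screw 3: push to half way, then retreat.

```bash
python3 -m inch '[[0,0,0.028,0,0],[0,0,0.027,0,0],[0,0,0,0,0],[0.009,-0.001,0,0,0],[0.0078,-0.0027,0,0.18,0],[0.0078,-0.0027,0,0.18,0],[0.0078,-0.0027,0,0.18,0],[0.0078,-0.0027,0,0.18,0],[0.0078,-0.0027,0,0.18,0],[0,0,0,0,0]]'; python3 plan.py 3 1 .9 0 .185;  python3 -m inch '[[-0.01,0,0,0,0],[0,0,-0.03,0,0],[0,0,-0.025,0,0],[0,0,0,0,0],[0,0,0,0,0]]'; python3 plan.py 2 1 0 .01 .24
```

```text
clock: 7.12
ee_pos: [0.5723, -0.1891, 0.1866]
tcp_rot: [180.0, 0.2, 173.0]
ft_force: [2.3, -1.1, -1.2]
grip_width: 0.003
grip_force: 1.4
target [ 0.5717 -0.1884] 0.185 yaw 173.1 now [ 0.5723 -0.1891  0.1866] [180.    0.2 173. ] j6 -97.8 t 7.125 F [ 2.3 -1.1 -1.2]
shift 0.0007 0.0007 0.0016 turn -0.002
clock: 7.75
ee_pos: [0.5819, -0.1898, 0.2393]
tcp_rot: [180.0, -0.1, 173.0]
ft_force: [0.3, 0.0, -1.2]
grip_width: 0.003
grip_force: 0.0
target [ 0.6383 -0.0387] 0.24 yaw -45.4 now [ 0.5819 -0.1898  0.2393] [ 1.80e+02 -1.00e-01  1.73e+02] j6 -97.6 t 7.75 F [ 0.3  0.  -1.2]
shift -0.0376 0.1568 -0.0007 turn -2.472
```

```bash
python3 -m inch '[[-0.0094,0.0392,0,0,0],[-0.0094,0.0392,0,0,0],[-0.0094,0.0392,0,0,0],[-0.0094,0.0392,0,0,0],[0,0,0,-0.1766,0],[0,0,0,-0.1766,0],[0,0,0,-0.1766,0],[0,0,0,-0.1766,0],[0,0,0,-0.1766,0],[0,0,0,-0.1766,0],[0,0,0,-0.1766,0],[0,0,0,-0.1766,0],[0,0,0,-0.1766,0],[0,0,0,-0.1766,0],[0,0,0,-0.1766,0],[0,0,0,-0.1766,0],[0,0,0,-0.1766,0],[0,0,0,-0.1766,0],[0,0,0,0,0],[0,0,0,0,0]]'; python3 plan.py 2 1 0 .01 .185
```

```text
clock: 10.25
ee_pos: [0.6383, -0.0389, 0.2392]
tcp_rot: [179.9, 0.0, -45.6]
ft_force: [0.3, -0.4, 0.3]
grip_width: 0.0
grip_force: 0.0
target [ 0.6383 -0.0387] 0.185 yaw -45.4 now [ 0.6383 -0.0389  0.2392] [179.9   0.  -45.6] j6 30.0 t 10.25 F [ 0.3 -0.4  0.3]
shift -0.0001 -0.0001 0.0542 turn -0.004
```

```bash
python3 -m inch '[[0,0,0.028,0,0],[0,0,0.026,0,0],[0,0,0,0,0],[0.010,0,0,0,0],[0.0078,-0.0027,0,0.18,0],[0.0078,-0.0027,0,0.18,0],[0.0078,-0.0027,0,0.18,0],[0.0078,-0.0027,0,0.18,0],[0.0078,-0.0027,0,0.18,0],[0,0,0,0,0]]'; python3 plan.py 2 1 .9 0 .185;  python3 -m inch '[[-0.01,0,0,0,0],[0,0,-0.03,0,0],[0,0,-0.025,0,0],[0,0,0,0,0],[0,0,0,0,0]]'; python3 plan.py 4 -1 0 .01 .24
```

```text
clock: 11.5
ee_pos: [0.6733, -0.0753, 0.1865]
tcp_rot: [-180.0, 0.0, -96.9]
ft_force: [0.5, 2.1, -1.2]
grip_width: -0.0
grip_force: 0.8
target [ 0.6728 -0.0751] 0.185 yaw -96.9 now [ 0.6733 -0.0753  0.1865] [-180.     0.   -96.9] j6 -17.4 t 11.5 F [ 0.5  2.1 -1.2]
shift -0.0002 0.0006 0.0015 turn 0.0
clock: 12.12
ee_pos: [0.6739, -0.0649, 0.2407]
tcp_rot: [-180.0, 0.0, -96.9]
ft_force: [1.3, -0.3, -0.6]
grip_width: 0.002
grip_force: 0.0
target [ 0.4929 -0.1237] 0.24 yaw -45.4 now [ 0.6739 -0.0649  0.2407] [-180.     0.   -96.9] j6 -18.3 t 12.125 F [ 1.3 -0.3 -0.6]
shift 0.08 0.1726 0.0007 turn -0.899
```

```bash
python3 -m inch '[[0.02,0.0432,0,0,0],[0.02,0.0432,0,0,0],[0.02,0.0432,0,0,0],[0.02,0.043,0,0,0],[0,0,0,-0.18,0],[0,0,0,-0.18,0],[0,0,0,-0.18,0],[0,0,0,-0.18,0],[0,0,0,-0.179,0],[0,0,0,0,0],[0,0,0,0,0]]'; python3 plan.py 4 -1 0 .01 .185
```

```text
clock: 13.5
ee_pos: [0.4927, -0.1237, 0.2404]
tcp_rot: [180.0, 0.0, -45.6]
ft_force: [-0.4, -0.3, -0.3]
grip_width: 0.002
grip_force: 0.0
target [ 0.4929 -0.1237] 0.185 yaw -45.4 now [ 0.4927 -0.1237  0.2404] [180.    0.  -45.6] j6 35.7 t 13.5 F [-0.4 -0.3 -0.3]
shift 0.0001 -0.0001 0.0554 turn -0.005
```

```bash
python3 -m inch '[[0,0,0.028,0,0],[0,0,0.027,0,0],[0,0,0,0,0],[-0.010,0,0,0,0],[-0.0078,0.0027,0,0.18,0],[-0.0078,0.0027,0,0.18,0],[-0.0078,0.0027,0,0.18,0],[-0.0078,0.0027,0,0.18,0],[-0.0078,0.0027,0,0.18,0],[0,0,0,0,0],[0,0,0,0,0]]'; python3 plan.py 4 -1 .9 0 .185;  python3 -m inch '[[0.01,0,0,0,0],[0,0,-0.04,0,0],[0,0,-0.04,0,0],[0,0.06,-0.04,0,0],[0,0.06,-0.04,0,0],[0,0,0,0,0],[0,0,0,0,0]]'
python3 - <<'E'
from rig import ctrl
import cv2
a=ctrl.grab_frame("top")["color"][90:270,300:480,::-1];b=ctrl.grab_frame("side")["color"][100:250,210:360,::-1]
cv2.imwrite("pics/p3.png",cv2.convertScaleAbs(cv2.hconcat([cv2.resize(x,(400,400),interpolation=2) for x in(a,b)]),alpha=1.5))
E
```

```text
clock: 14.88
ee_pos: [0.4588, -0.0873, 0.1869]
tcp_rot: [-179.9, 0.0, -96.8]
ft_force: [-0.3, -0.1, 0.2]
grip_width: 0.004
grip_force: 0.4
target [ 0.4584 -0.0873] 0.185 yaw -96.9 now [ 0.4588 -0.0873  0.1869] [-179.9    0.   -96.8] j6 -20.9 t 14.875 F [-0.3 -0.1  0.2]
shift 0.0001 0.0004 0.0019 turn 0.002
clock: 15.75
ee_pos: [0.3542, -0.0846, 0.3353]
tcp_rot: [-179.9, 0.1, -97.0]
ft_force: [0.4, -0.4, -0.6]
grip_width: -0.0
grip_force: 0.0
```

View pics/p3.png

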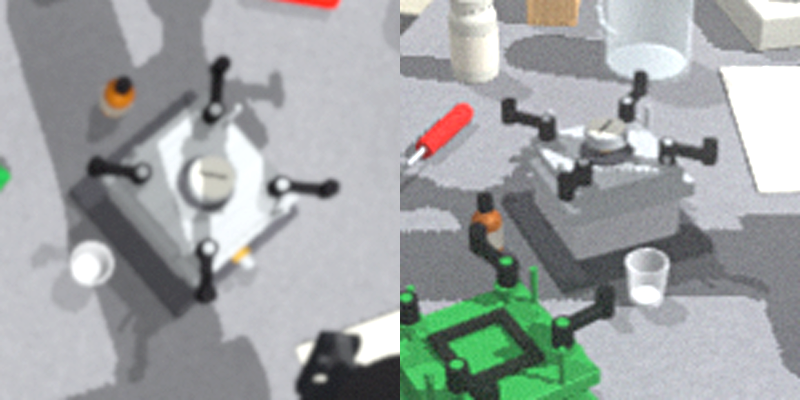

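All four levers now point straight out along the lid's diagonals, and the bottle and cup are where they were. For round two I start with screw 4.

```bash
python3 plan.py 4 -1 .9 .012 .181
```

```text
target [ 0.457  -0.0992] 0.181 yaw -96.9 now [ 0.3545 -0.0846  0.334 ] [179.9  -0.  -97. ] j6 -26.2 t 15.85 F [ 1.1 -0.1  0. ]
shift 0.002 -0.1035 0.153 turn -0.001
```

```bash
python3 -m inch '[[0.001,-0.0345,0.032,0,0],[0.001,-0.0345,0.033,0,0],[0,-0.0345,0.033,0,0],[0,0,0,0,0],[0,0,0.028,0,0],[0,0,0.027,0,0],[0,0,0,0,0],[-0.012,0,0,0,0],[-0.0078,0.0027,0,0.18,0],[-0.0078,0.0027,0,0.18,0],[-0.0078,0.0027,0,0.18,0],[-0.0078,0.0027,0,0.18,0],[-0.0078,0.0027,0,0.18,0],[0,0,0,0,0]]'; python3 plan.py 4 -1 1.8 0 .181; python3 -m inch '[[-0.0015,0,0,0,0],[-0.0015,0,0,0,0],[0,0,0,0,0]]'; python3 plan.py 4 -1 1.8 0 .181
```

```text
clock: 17.6
ee_pos: [0.4633, -0.0475, 0.1822]
tcp_rot: [180.0, -0.2, -148.5]
ft_force: [-4.4, -2.1, -4.2]
grip_width: 0.002
grip_force: 2.5
target [ 0.4643 -0.0476] 0.181 yaw -148.5 now [ 0.4633 -0.0475  0.1822] [ 180.    -0.2 -148.5] j6 -77.6 t 17.6 F [-4.4 -2.1 -4.2]
shift -0.0007 -0.0006 0.0012 turn 0.0
clock: 17.98
ee_pos: [0.4646, -0.0467, 0.1821]
tcp_rot: [179.9, -0.3, -148.4]
ft_force: [-11.9, -2.4, -1.0]
grip_width: -0.0
grip_force: 5.8
target [ 0.4643 -0.0476] 0.181 yaw -148.5 now [ 0.4646 -0.0467  0.1821] [ 179.9   -0.3 -148.4] j6 -77.5 t 17.975 F [-11.9  -2.4  -1. ]
shift 0.0008 -0.0006 0.0011 turn 0.002
```

The force climbs to 12 N and the fingers stall, so screw 4 is at its stop. I retreat and go to screw 2.

```bash
python3 -m inch '[[0.013,0,0,0,0],[0,0,-0.03,0,0],[0,0,-0.03,0,0],[0,0,0,0,0]]'; python3 plan.py 2 1 .9 .012 .236
```

```text
clock: 18.48
ee_pos: [0.4568, -0.0529, 0.2467]
tcp_rot: [-179.8, 0.5, -148.4]
ft_force: [-0.3, 0.2, -0.3]
grip_width: 0.001
grip_force: 0.0
target [ 0.6742 -0.0632] 0.236 yaw -96.9 now [ 0.4568 -0.0529  0.2467] [-179.8    0.5 -148.4] j6 -77.2 t 18.475 F [-0.3  0.2 -0.3]
shift -0.1799 -0.1225 0.0107 turn -0.899
```

```bash
python3 -m inch '[[-0.036,-0.0245,0,0,0],[-0.036,-0.0245,0,0,0],[-0.036,-0.0245,0,0,0],[-0.036,-0.0245,0,0,0],[-0.036,-0.0245,0.006,0,0],[0,0,0,-0.18,0],[0,0,0,-0.18,0],[0,0,0,-0.18,0],[0,0,0,-0.18,0],[0,0,0,-0.179,0],[0,0,0,0,0],[0,0,0,0,0]]'; python3 plan.py 2 1 .9 .012 .181
```

```text
clock: 19.98
ee_pos: [0.673, -0.0637, 0.2364]
tcp_rot: [-180.0, 0.0, -97.2]
ft_force: [-0.3, 0.5, 0.2]
grip_width: -0.002
grip_force: 0.0
target [ 0.6742 -0.0632] 0.181 yaw -96.9 now [ 0.673  -0.0637  0.2364] [-180.     0.   -97.2] j6 -18.7 t 19.975 F [-0.3  0.5  0.2]
shift -0.0006 -0.0011 0.0554 turn -0.005
```

```bash
python3 -m inch '[[0,-0.001,0.028,0,0],[0,0,0.027,0,0],[0,0,0,0,0],[0.0115,0,0,0,0],[0.0078,-0.0027,0,0.18,0],[0.0078,-0.0027,0,0.18,0],[0.0078,-0.0027,0,0.18,0],[0.0078,-0.0027,0,0.18,0],[0.0078,-0.0027,0,0.18,0],[0.0015,0,0,0,0],[0.0015,0,0,0,0],[0,0,0,0,0]]'; python3 plan.py 2 1 1.8 0 .181
```

```text
clock: 21.48
ee_pos: [0.6669, -0.1146, 0.1825]
tcp_rot: [-179.9, 0.6, -148.6]
ft_force: [12.8, 6.8, -6.3]
grip_width: -0.002
grip_force: 6.9
target [ 0.6669 -0.1148] 0.181 yaw -148.5 now [ 0.6669 -0.1146  0.1825] [-179.9    0.6 -148.6] j6 -65.7 t 21.475 F [12.8  6.8 -6.3]
shift 0.0001 -0.0002 0.0015 turn -0.002
```

Screw 2 is home at 14 N. Next is screw 1.

```bash
python3 -m inch '[[-0.013,0,0,0,0],[0,0,-0.03,0,0],[0,0,-0.03,0,0],[0,0,0,0,0]]'; python3 plan.py 1 -1 .9 .012 .236
```

```text
clock: 21.98
ee_pos: [0.6763, -0.1105, 0.2466]
tcp_rot: [-179.7, 0.3, -148.7]
ft_force: [0.2, -0.4, -0.4]
grip_width: 0.004
grip_force: 0.0
target [0.5476 0.0274] 0.236 yaw 173.1 now [ 0.6763 -0.1105  0.2466] [-179.7    0.3 -148.7] j6 -66.1 t 21.975 F [ 0.2 -0.4 -0.4]
shift 0.0383 0.1847 0.0106 turn 0.668
```

```bash
python3 -m inch '[[0.0077,0.0369,0,0,0],[0.0077,0.0369,0,0,0],[0.0077,0.0369,0,0,0],[0.0077,0.0369,0,0,0],[0.0077,0.0369,0.006,0,0],[0,0,0,0.167,0],[0,0,0,0.167,0],[0,0,0,0.167,0],[0,0,0,0.167,0],[0,0,0,0,0],[0,0,0,0,0]]'; python3 plan.py 1 -1 .9 .012 .181
```

```text
clock: 23.35
ee_pos: [0.5463, 0.0278, 0.2354]
tcp_rot: [180.0, 0.0, 173.2]
ft_force: [-0.3, 0.5, 0.6]
grip_width: 0.002
grip_force: 0.0
target [0.5476 0.0274] 0.181 yaw 173.1 now [0.5463 0.0278 0.2354] [180.    0.  173.2] j6 -120.7 t 23.35 F [-0.3  0.5  0.6]
shift -0.0013 -0.0002 0.0544 turn 0.003
```

```bash
python3 -m inch '[[0,0,0.028,0,0],[0,0,0.026,0,0],[0,0,0,0,0],[-0.0133,0,0,0,0],[-0.0078,0.0027,0,0.18,0],[-0.0078,0.0027,0,0.18,0],[-0.0078,0.0027,0,0.18,0],[-0.0078,0.0027,0,0.18,0],[-0.0078,0.0027,0,0.18,0],[-0.0015,0,0,0,0],[-0.0015,0,0,0,0],[0,0,0,0,0]]'; python3 plan.py 1 -1 1.8 0 .181; python3 -m inch '[[0.013,0,0,0,0],[0,0,-0.03,0,0],[0,0,-0.03,0,0],[0,0,0,0,0]]'; python3 plan.py 3 1 .9 .012 .236
```

```text
clock: 24.85
ee_pos: [0.5994, 0.0205, 0.1809]
tcp_rot: [-179.9, -0.4, 121.6]
ft_force: [-12.7, 11.8, 1.0]
grip_width: 0.002
grip_force: 8.0
target [0.5992 0.0201] 0.181 yaw 121.5 now [0.5994 0.0205 0.1809] [-179.9   -0.4  121.6] j6 -169.2 t 24.85 F [-12.7  11.8   1. ]
shift -0.0002 -0.0004 -0.0001 turn 0.003
clock: 25.35
ee_pos: [0.5954, 0.029, 0.246]
tcp_rot: [179.6, 0.2, 121.5]
ft_force: [0.0, -0.4, 0.6]
grip_width: 0.003
grip_force: 0.0
target [ 0.5836 -0.1898] 0.236 yaw 173.1 now [0.5954 0.029  0.246 ] [179.6   0.2 121.5] j6 -170.6 t 25.35 F [ 0.  -0.4  0.6]
shift -0.1803 -0.1245 0.01 turn -0.899
```

```bash
python3 -m inch '[[0,0,0,-0.18,0],[0,0,0,-0.18,0],[0,0,0,-0.18,0],[0,0,0,-0.18,0],[0,0,0,-0.179,0],[-0.0029,-0.0437,0,0,0],[-0.0029,-0.0437,0,0,0],[-0.0029,-0.0437,0,0,0],[-0.0029,-0.0437,0,0,0],[-0.003,-0.0438,0.006,0,0],[0,0,0,0,0],[0,0,0,0,0]]'; python3 plan.py 3 1 .9 .012 .181
```

```text
clock: 26.85
ee_pos: [0.5818, -0.1899, 0.2352]
tcp_rot: [-180.0, 0.0, 173.0]
ft_force: [0.8, -0.5, 0.4]
grip_width: 0.003
grip_force: 0.0
target [ 0.5836 -0.1898] 0.181 yaw 173.1 now [ 0.5818 -0.1899  0.2352] [-180.    0.  173.] j6 -97.7 t 26.85 F [ 0.8 -0.5  0.4]
shift -0.0018 0.0003 0.0542 turn -0.001
```

```bash
python3 -m inch '[[0,0,0.028,0,0],[0,0,0.026,0,0],[0,0,0,0,0],[0.0105,0,0,0,0],[0.0078,-0.0027,0,0.18,0],[0.0078,-0.0027,0,0.18,0],[0.0078,-0.0027,0,0.18,0],[0.0078,-0.0027,0,0.18,0],[0.0078,-0.0027,0,0.18,0],[0.0015,0,0,0,0],[0.0015,0,0,0,0],[0,0,0,0,0]]'; python3 plan.py 3 1 1.8 0 .181
```

```text
clock: 28.35
ee_pos: [0.5312, -0.1818, 0.1832]
tcp_rot: [179.9, 0.4, 121.6]
ft_force: [7.8, -11.3, -6.9]
grip_width: -0.0
grip_force: 6.7
target [ 0.532  -0.1825] 0.181 yaw 121.5 now [ 0.5312 -0.1818  0.1832] [179.9   0.4 121.6] j6 -150.2 t 28.35 F [  7.8 -11.3  -6.9]
shift -0.0011 0.0003 0.0022 turn 0.001
```

Screw 3 is at its stop too, at ~14 N. I'll clear the arm and check everything.

```bash
python3 -m inch '[[-0.013,0,0,0,0],[0,0,-0.04,0,0],[0,0,-0.04,0,0],[0.05,0.03,-0.03,0,0],[0.05,-0.05,-0.03,0,0],[0.05,-0.05,0,0,0],[0.02,-0.05,0,0,0],[0,0,0,0,0],[0,0,0,0,0]]'
python3 - <<'E'
from h import *; from rig import ctrl
f=ctrl.grab_frame("top");X=cloud(f)
X0=cloud(dict(np.load("pics/top0.npz")))
a=f["color"][90:270,300:480,::-1];b=ctrl.grab_frame("side")["color"][100:250,210:360,::-1]
cv2.imwrite("pics/p4.png",cv2.convertScaleAbs(cv2.hconcat([cv2.resize(x,(400,400),interpolation=2) for x in(a,b)]),alpha=1.5))
# lid plane: points on the top face near lid middle
C=np.array([.5656,-.0812]);c,s=np.cos(.6643),np.sin(.6643)
for n,Y in(("before",X0),("now",X)):
    L=(Y[...,:2]-C)@np.array([[c,-s],[s,c]]); m=(np.abs(L).max(-1)<.055)&(np.linalg.norm(L,axis=-1)>.03)&(Y[...,2]>.083)&(Y[...,2]<.1)
    P=Y[m]; k=np.linalg.lstsq(np.c_[P[:,:2]-C,np.ones(len(P))],P[:,2],rcond=None)[0]; print(n,m.sum(),k.round(4),np.median(P[:,2]))
E
```

```text
clock: 29.48
ee_pos: [0.3667, -0.1164, 0.3152]
tcp_rot: [179.9, 0.0, 121.5]
ft_force: [-0.2, -0.3, -0.5]
grip_width: 0.003
grip_force: 0.0
before 1764 [-0.0027  0.0001  0.0956] 0.09562535062121102
now 1795 [0.0001 0.0024 0.0906] 0.0903501448331765
```

View pics/p4.png

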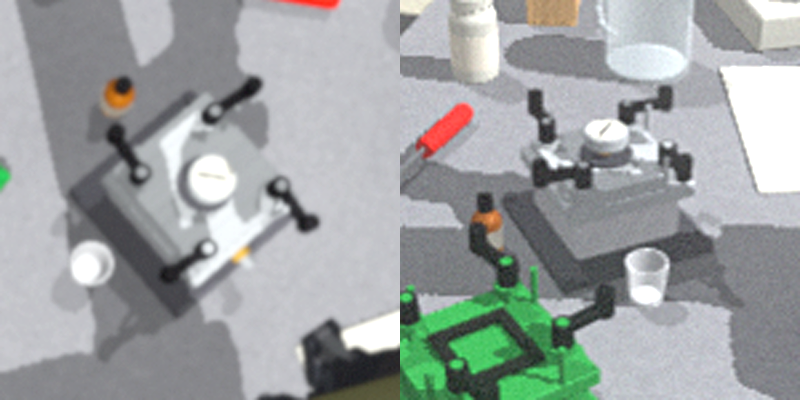

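All four levers are at their home angle, and the bottle and cup haven't moved. The lid's top is at about 90.4 mm, so its underside is about 80.4 mm, and it lies flat within 0.003 rad.

```bash
python3 -c "
from rig import ctrl
print(ctrl.finish_job())"
```

```text
the job is handed in; nothing more can be done
None
```

I tightened all four screws crisscross in two rounds (half way 1‑3‑2‑4, then home 4‑2‑1‑3); the lid is flat at about 80.4 mm, the bottle and cup did not move, and I handed the job in with no verdict returned.

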